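# Seat and bed the loose nut in a monitor-arm foot and close its retainer

### The arm

A 6-joint arm with a two-finger parallel gripper is mounted at the origin on the work surface; the furniture and walls round the work are solid. World frame = base frame: x ahead of the robot, y to its left, z up, the work surface at z = 0. Lengths are in mm, angles in rad, forces in N, time in s.
With the tool pointing down it reaches from about 275 to 825 mm from the base axis. Payload 4.9 kg.
Tool frame: the origin (TCP) lies between the finger pads; the fingertips stand bot.tip_extent ahead of it and the grasp point (between the pads) is the TCP (bot.tip_extent is the distance from the TCP to the fingertips, in mm); z points along the fingers, y is the line along which they close (so a half turn about z gives the same grasp; the last joint's range is limited). The gripper opens to 85 mm and grips with 20 to 120 N. Pads are 22 mm wide; open, the fingers measure 114 mm over their backs; the gripper's body (76 mm by 85 mm) begins 54 mm behind the grasp point. The pads swing forward as they close: fully open they stand 13 mm farther back than shut.
Start: joints at [-1.341, 0.326, -0.193, 1.052, 0, 1.437], TCP at [195.718, -514.017, 250.281] pointing down, gripper open.
Joint ranges: [-2.65, 2.65], [-0.97, 1.79], [-1.3, 1.35], [-1.93, 2.1], [-1.47, 1.37], [-3.14, 3.14]. Speed limits (rad/s): [2.57, 2.57, 3.14, 3.14, 3.14, 3.14].

### API

Orientations are given as a rotation vector (axis times angle).
In Python, from rig import telemetry, optics, bot, recognise, place_of gives the robot as it stands. The module is installed in compiled form; this text tells all that it offers.
- The arm moves only by the tool arm_command, never from a script. Its argument "commands" is a list of rows, each an object with "jaw": the gripper command: -1 is shut, 1 is fully open, values between are in proportion; "xyz": the shift along the world's x, y, z as a fraction of full scale, a list of three; "yaw": the turn about the world's z as a fraction of full scale. A call has exactly 10 rows; each row is the pose to reach, as a shift and turn from the pose commanded when the call began, turning the shorter way round; what a row does not reach only later rows make up. Full scale, the value 1, is 100 mm for a shift and pi rad for a turn. A row lasts 1/10 s, in which the tool goes at most 50 mm and 8.59 degrees, less where a joint would pass 70% of its speed; a pose out of reach is approached as far as the arm can. A call with a number of a shift or a turn outside -1 to 1 is refused whole. A call with a gripper value outside its range is refused whole. The fingers move at their own pace and stop on an object; "newtons" is the grip in N (left out, the last holds). Time passes only in rows, so rows that repeat a pose let the fingers close, or fill a call up. It gives the time, the measured TCP pose, the force, the opening and the grip force at its end, in the units of the state.
- telemetry.state(): the state, without advancing time (a new reading comes with each control period).
- optics.get_image(name): name is "scene" or "top"; returns the picture (384x512x3 uint8, blue, green, red); there is no depth.
- optics.calibration(name): a dict with "K" (3x3 intrinsics, pixels), "k1" (the pictures are not rectified: a ray, as slopes to the right and down, at radius r is drawn at 1 + k1 r^2 times it, then the intrinsics apply), "world_to_cam" (4x4, takes a point from world to camera coordinates). Camera axes: x right, y down, z forward; pixel columns grow to the right and rows downward; lengths in mm; the calibration is good to about 2 mm. A picture is of the moment at which its call begins. calibration takes no time and is no camera call.
- bot.job_done(): hands the job in; it is judged then, once.
Trained networks look in the newest picture that a camera, given by its name, has taken for a name from the list of things; names that differ only in an ending like _2 or _b are one class to them, and where a whole thing is asked for, a point or a joint stands for the part that bears it (a point fixed in the world has none). Each returns a list of dicts, best first, with "confidence" (0 to 1); they miss things now and then, are a little off and sometimes report something else, mostly with a low value. They report only what shows in the picture. A call takes as long as a camera call. They do not tell look-alikes from the thing itself.
- recognise(camera, label): "location" ([x, y, z] in mm, in the coordinates of the camera as it stood for that picture, good to about 4 mm: the middle of the surface that is visible of it).
- place_of(camera, label): "location" ([x, y, z] in mm, in the coordinates of the camera as it stood for that picture, good to about 4 mm: a listed point, or the origin of a listed thing).
The state is a dict: "t": time; "qpos": joint angles; "qvel": joint speeds; "joint_efforts": joint torques, N m; "eef_pos": TCP position; "tcp_rot": TCP orientation; "contact_force": force on the tool from outside, world axes, zero at the start; "torque": the same for the moment, N m; "gripper_width": finger opening in mm; "grasp_force": force on a finger pad.
Only numpy, scipy, OpenCV 4.12 (cv2) and the standard library are available. Lean on these libraries where they do the work, as an engineer would, in place of code of your own. Each camera call takes 0.05 s, during which the arm holds its last target. There are 200 camera calls.

### The job

Get the monitor-arm foot plate ready for its bolt: nudge the loose round nut across the plate, never lifting it off, until it drops into the round pocket, and press it down from above with about 16 newtons for half a second so that it beds flat on the bottom, the retaining slide still being open. Then push the slide fully shut against its stop, over the nut. Work gently, never pushing the nut with more than 20 newtons nor forcing the plate or slide; leave the mug, stapler and staple box where they are, and let go of everything at the end.

Things in the scene. Friction and masses are not known exactly. Their poses are not given: they have to be found in the camera images.
- foot_plate: Grey-painted metal foot plate of a monitor arm, fixed level on four screw feet: 160 (its x) x 132 (its y) x 14 mm thick. Origin: centre of its underside, 8 to 20 mm above the desk (differs each time). Its +x runs from the open end, where the nut lies, to the pocket end; its +y is the side where the open retaining slide stands.
- pocket (a point): Centre of the mouth of the round pocket, at plate x = +35 mm, y = 0, level with the plate's top face (22 to 34 mm above the desk). Pocket: 34.5 mm diameter, 8 mm deep, flat bottom. Axes as the foot plate's, z up.
- nut_center (a point): Centre (half-way up) of the loose round steel nut: a squat cylinder with fluted rim, 32 mm diameter, 14 mm high, about 60 g, lying flat on the plate on the open side of the pocket. On the plate its centre is 7 mm above the plate's top; seated, 1 mm below it, with 6 mm of the nut still proud. Its z axis is upright when it lies flat. Rigid: about 1 mm of overtravel gives 10 N.
- slide (a joint): Retaining slide, a flat steel tongue on a rail at the plate's far end; travel in m toward the plate's -y: 0 = open, 0.05 = fully shut over the pocket, at the stop. About 2 N of friction; stays where left. Tongue 54 (plate x) x 30 (plate y) x 3 mm, underside 8 mm above the plate's top: it passes over a seated nut but hits one that is not down.
- slide_tab (a point): Centre in plan of the slide's upright push tab, 24 mm above the plate's top; at plate x = +66 mm, y = +61 mm when open, +11 mm when shut. Tab 16 (plate x) x 8 mm (plate y), on the tongue's +y edge; its top is 33 mm, the tongue's top 11 mm above the plate's top. Push its +y face toward plate -y to shut the slide. Axes as the foot plate's.
- lip (a point): Middle of the lip round the pocket's far (+x) side, flush with the pocket wall: 5 mm thick, 4.5 mm above the plate. Two straight wings, equally high, flare from it back toward -x at 30 degrees to the x axis, ending at plate x = +9 mm, y = +-37 mm. A funnel and stop: pushed right to its end, the nut drops in the pocket or catches in it, tilted; pressing it down then seats it.
- mug: Blue mug, 82 x 114 x 91 mm, a bystander. Origin: centre of underside.
- stapler: Stapler, 34 x 158 x 50 mm, a bystander. Origin: centre of underside.
- staple_box: Small box of staples, 36 x 56 x 24 mm, a bystander. Origin: centre of underside.
Mind the look-alikes: they are no part of the job. What is shaped like the part that bears nut_center but brown is not meant.

How it is judged (in metres and radians):
On the way:
1. with the slide still open, the nut sits flat in the pocket and is pressed down from above with more than 12 N (horizontal distance between nut_center and pocket below 0.004 m and z of nut_center in the frame of pocket below 0.0005 m and angle between nut_center's own z axis and vertical below 0.1 rad and value of joint slide below 0.015 m and contact force between the fingers and nut above 12 N and horizontal distance between the grasp point and nut_center below 0.02 m), for 0.3 s.
At the end, for the whole second after the job is handed in: The nut lies flat at the bottom of the pocket (centre within 4 mm of the pocket's axis, within 1.5 mm of full depth, tilt under 0.1 rad), at rest, and the retaining slide is within 1 mm of its stop (horizontal distance between nut_center and pocket below 0.004 m and z of nut_center in the frame of pocket below 0.0005 m and angle between nut_center's own z axis and vertical below 0.1 rad and value of joint slide above 0.049 m and linear speed of nut below 0.01 m/s); the robot touches nothing.
It fails at once if the nut is lifted off the plate (its centre more than 9 mm higher than when lying on it) (z of nut_center in the frame of pocket above 0.016 m).
It fails at once if the nut is forced: more than 20 N between the fingers and the nut (contact force between the fingers and nut above 20 N).
It fails at once if the foot plate or its slide is forced: more than 25 N between the robot and it (contact force between any of the fingers, the arm and foot_plate above 25 N).
It fails at once if the mug, stapler or staple box is moved more than 20 mm (distance of any of mug, stapler, staple_box from where it was at the start of the episode above 0.02 m).
It also fails if it takes over 58 s, if anything falls off the work surface, if the arm or the gripper's body presses on something with over 40 N, if the wrist force passes 120 N, or if a joint passes its speed limit or range.

## Working session

There is one attempt and no reset: what is moved stays moved. The work goes in short steps, Python scripts to look and compute and a tool call to move; the robot and the scene stay as the last step left them, time stands still between calls to the robot, and variables do not carry over. Pictures are saved under pics/ and viewed, at most 10 in all, crops included, and the job is handed in when it is done.

Besides the shell and the picture viewer there is one more tool, called after "Request:" by a JSON object that holds its "fn" and its "kwargs", one argument or row to a line. arm_command: Moves the arm, as the interface text tells. Its arguments: {"type":"object","properties":{"commands":{"type":"array","items":{"type":"object","properties":{"jaw":{"type":"number"},"xyz":{"type":"array","items":{"type":"number","minimum":-1,"maximum":1}},"yaw":{"type":"number","minimum":-1,"maximum":1}}}},"newtons":{"type":"number"}},"required":["commands"]}

```bash
mkdir -p pics && cat > h.py <<'E'
from rig import telemetry, optics, bot, recognise, place_of
import numpy as np, cv2
def w(cam,p):
    M=np.array(optics.calibration(cam)["world_to_cam"]); return (np.linalg.inv(M)@np.append(p,1))[:3]
def pix(cam,P):
    c=optics.calibration(cam); q=np.array(c["world_to_cam"])@np.append(P,1); s=q[:2]/q[2]; s=s*(1+c["k1"]*(s@s)); K=np.array(c["K"]); return (K[:2,:2]@s+K[:2,2])
def ray(cam,uv,z):
    c=optics.calibration(cam); K=np.array(c["K"]); d=np.linalg.solve(K,[uv[0],uv[1],1])[:2]; s=d.copy()
    for _ in range(20): s=d/(1+c["k1"]*(s@s))
    I=np.linalg.inv(np.array(c["world_to_cam"])); o=I[:3,3]; v=I[:3,:3]@np.append(s,1); return o+v*(z-o[2])/v[2]
E
python3 - <<'E'
from h import *
np.set_printoptions(precision=1,suppress=True)
for c in("scene","top"): cv2.imwrite(f"pics/{c}0.png",optics.get_image(c))
for n in("foot_plate","pocket","nut_center","slide_tab","lip","mug","stapler","staple_box"):
  for c in("scene","top"):
    print(n,c,[(w(c,r["location"]),pix(c,w(c,r["location"])),round(r["confidence"],2)) for r in place_of(c,n)])
s=telemetry.state();print(s["t"],s["eef_pos"],s["tcp_rot"],s["gripper_width"],bot.tip_extent)
for c in("scene","top"): print(np.linalg.inv(np.array(optics.calibration(c)["world_to_cam"]))[:3,3])
E
```

```text
foot_plate scene [(array([528.2,  53.1,  19.8]), array([236.2, 209.6]), 0.93)]
foot_plate top [(array([525.1,  51.1,  19.5]), array([234.5, 196.1]), 0.86)]
pocket scene [(array([562.1,  55. ,  29.9]), array([223.9, 202.2]), 0.7)]
pocket top [(array([564.4,  56.1,  34.1]), array([232.5, 183.1]), 0.96)]
nut_center scene [(array([500.8,  72.4,  37.9]), array([241.7, 215.4]), 0.67), (array([450.2, 182.3,  10.4]), array([236.6, 266.8]), 0.67), (array([394.2,  40.5,   4.6]), array([286.8, 231.8]), 0.56)]
nut_center top [(array([392.3,  43. ,   7. ]), array([237.9, 238.5]), 0.52), (array([505.2,  72.9,  34.5]), array([227.4, 202.4]), 0.42), (array([453.5, 182.5,   4.1]), array([193.3, 219.9]), 0.38)]
slide_tab scene [(array([589.3, 109. ,  56.6]), array([201.3, 206.8]), 0.64), (array([ 591.6, -256.6,   -1.7]), array([271. , 133.2]), 0.63)]
slide_tab top [(array([587.7, 105.4,  51.8]), array([215.9, 175.2]), 0.69)]
lip scene [(array([576.7,  54.3,  34.2]), array([219. , 198.6]), 0.91)]
lip top [(array([584.2,  56.3,  36.8]), array([232.3, 176.6]), 0.96)]
mug scene [(array([615.4, 301.5,   0.9]), array([145.3, 277.7]), 0.74)]
mug top [(array([618.6, 296.8,   2.7]), array([157.1, 168.7]), 0.77)]
stapler scene [(array([ 475. , -313.4,   -1.2]), array([313.9, 135.1]), 0.74)]
stapler top [(array([ 480.3, -316.1,   -3.6]), array([349.1, 208.1]), 0.86)]
staple_box scene [(array([ 591.3, -258.4,   -2.1]), array([271.4, 133. ]), 0.81)]
staple_box top [(array([ 593.3, -253.5,   -3.1]), array([328.7, 173.6]), 0.61)]
0.9 [ 195.7 -514.   250.3] [-3.1 -0.6  0. ] 85.53174967823256 19.0
[238.  495.6 752.3]
[ 453.2   18.8 1134.7]
```

View pics/top0.png

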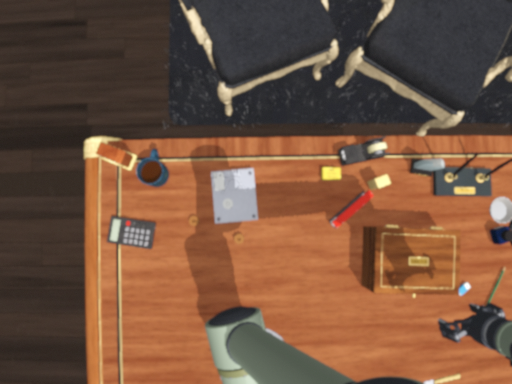

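View pics/scene0.png

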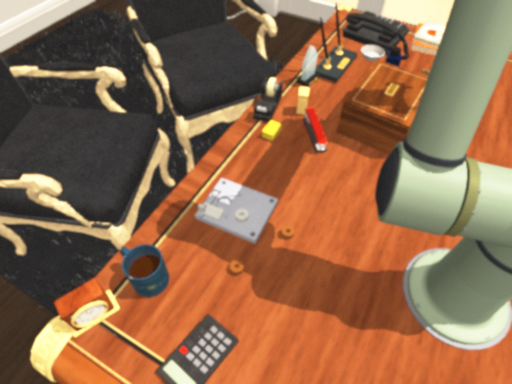

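The plate is at top pixel (234,196), with the pale nut near (227,203). The two brown rings at (194,220) and (238,238) are look-alikes. I'll enlarge the plate for precise positions.

```bash
python3 - <<'E'
from h import *
a=cv2.resize(cv2.imread("pics/top0.png")[160:230,200:270],None,fx=8,fy=8,interpolation=cv2.INTER_CUBIC)
b=cv2.resize(cv2.imread("pics/scene0.png")[170:250,185:285],None,fx=7,fy=7,interpolation=cv2.INTER_CUBIC)
cv2.imwrite("pics/tc.png",a);cv2.imwrite("pics/sc.png",b)
E
```

```text
(no output)
```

View pics/tc.png

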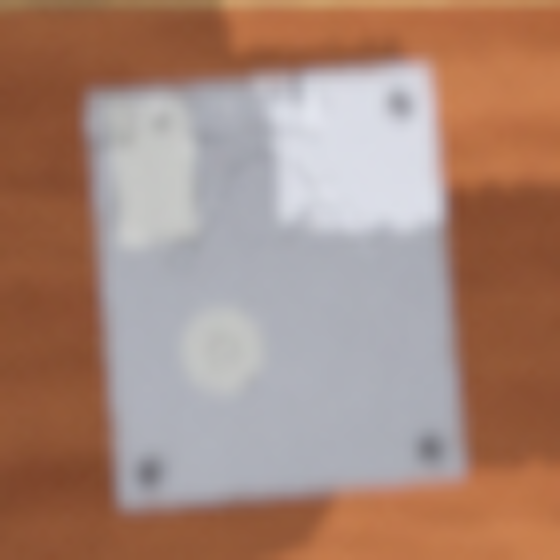

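View pics/sc.png

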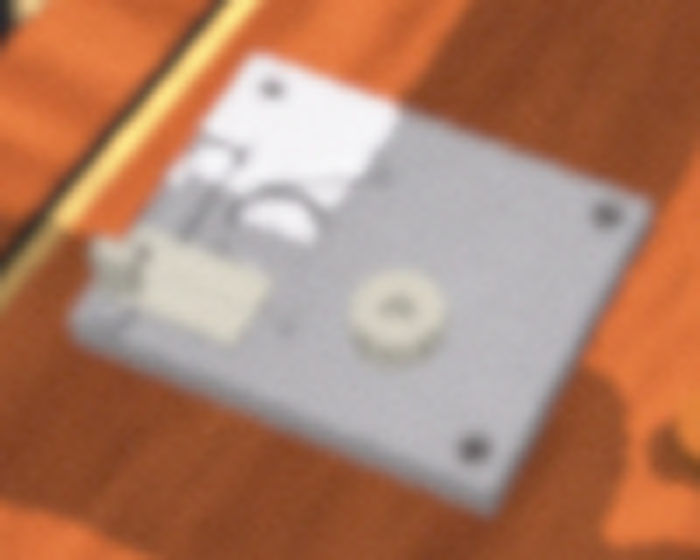

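```bash
python3 - <<'E'
from h import *
from scipy.optimize import least_squares
np.set_printoptions(precision=2,suppress=True)
T=lambda p:np.array(p)/8+[200,160]-.44
S=lambda p:np.array(p)/7+[185,170]-.43
C=[(80,66),(80,-66),(-80,-66),(-80,66)]
t=[T(p) for p in[(88,93),(432,60),(468,478),(120,510)]]
s=[S(p) for p in[(75,318),(258,50),(652,205),(490,493)]]
def W(v,x,y,h):
    c,d=np.cos(v[2]),np.sin(v[2]);return np.array([v[0]+c*x-d*y,v[1]+d*x+c*y,v[3]+h])
# camera shifts: common shift of each picture allowed (prior 2mm)
def f(v): return np.concatenate([np.r_[pix("top",W(v,*C[i],0))-t[i],pix("scene",W(v,*C[i],0))-s[i]] for i in range(4)]+[[(v[3]-28)/10]])
r=least_squares(f,[527,52,0.05,28],x_scale=[1,1,.01,1]);v=r.x
print("plate",v[:2],np.degrees(v[2]),v[3]);print(r.fun)
g=lambda n:np.r_[pix("top",W(v,n[0],n[1],14))-T((222,349)),pix("scene",W(v,n[0],n[1],14))-S((397,303))]
n=least_squares(g,[-25,20]);print("nut plate",n.x,W(v,*n.x,7),n.fun)
print("pocket",W(v,35,0,0),"tab",W(v,66,61,24),"lip",W(v,52,0,0))
print("end",telemetry.state()["t"])
E
```

```text
plate [526.85  51.39] 3.6189357890976495 31.268303576349776
[ 0.42  0.2  -0.55 -0.32 -0.22  0.88 -0.21  0.59 -0.32  0.   -0.07 -0.2
  0.38 -0.37  0.24 -0.16  0.33]
nut plate [-23.11  21.72] [502.42  71.61  38.27] [ 0.3  -0.09 -0.06  0.29]
pocket [561.78  53.6   31.27] tab [588.87 116.43  55.27] lip [578.75  54.67  31.27]
end 0.9
```

Request:
{"fn": "arm_command", "kwargs": {
  "commands": [
    {"xyz": [0.05,0.1,0],"yaw": 0.013,"jaw": -1},
    {"xyz": [0.1,0.2,0],"yaw": 0.026,"jaw": -1},
    {"xyz": [0.15,0.3,0],"yaw": 0.039,"jaw": -1},
    {"xyz": [0.2,0.4,0],"yaw": 0.052,"jaw": -1},
    {"xyz": [0.25,0.5,0],"yaw": 0.065,"jaw": -1},
    {"xyz": [0.3,0.6,0],"yaw": 0.078,"jaw": -1},
    {"xyz": [0.35,0.7,0],"yaw": 0.091,"jaw": -1},
    {"xyz": [0.4,0.8,0],"yaw": 0.104,"jaw": -1},
    {"xyz": [0.45,0.9,0],"yaw": 0.117,"jaw": -1},
    {"xyz": [0.5,1.0,0],"yaw": 0.13,"jaw": -1}
  ],
  "newtons": 20
}}

```text
t: 1.9
eef_pos: [246.1, -413.2, 250.3]
tcp_rot: [2.908, 1.188, 0.0]
contact_force: [-0.4, 0.3, -0.7]
gripper_width: 0.3
grasp_force: 0.0
```

Request:
{"fn": "arm_command", "kwargs": {
  "commands": [
    {"xyz": [0.05,0.1,0],"yaw": 0.013,"jaw": -1},
    {"xyz": [0.1,0.2,0],"yaw": 0.026,"jaw": -1},
    {"xyz": [0.15,0.3,0],"yaw": 0.039,"jaw": -1},
    {"xyz": [0.2,0.4,0],"yaw": 0.052,"jaw": -1},
    {"xyz": [0.25,0.5,0],"yaw": 0.065,"jaw": -1},
    {"xyz": [0.3,0.6,0],"yaw": 0.078,"jaw": -1},
    {"xyz": [0.35,0.7,0],"yaw": 0.091,"jaw": -1},
    {"xyz": [0.4,0.8,0],"yaw": 0.104,"jaw": -1},
    {"xyz": [0.45,0.9,0],"yaw": 0.117,"jaw": -1},
    {"xyz": [0.5,1.0,0],"yaw": 0.13,"jaw": -1}
  ]
}}

```text
t: 2.9
eef_pos: [296.1, -313.2, 250.3]
tcp_rot: [2.607, 1.753, 0.0]
contact_force: [0.3, -0.3, -0.7]
gripper_width: -0.2
grasp_force: 0.0
```

Request:
{"fn": "arm_command", "kwargs": {
  "commands": [
    {"xyz": [0.05,0.1,0],"yaw": 0.013,"jaw": -1},
    {"xyz": [0.1,0.2,0],"yaw": 0.026,"jaw": -1},
    {"xyz": [0.15,0.3,0],"yaw": 0.039,"jaw": -1},
    {"xyz": [0.2,0.4,0],"yaw": 0.052,"jaw": -1},
    {"xyz": [0.25,0.5,0],"yaw": 0.065,"jaw": -1},
    {"xyz": [0.3,0.6,0],"yaw": 0.078,"jaw": -1},
    {"xyz": [0.35,0.7,0],"yaw": 0.091,"jaw": -1},
    {"xyz": [0.4,0.8,0],"yaw": 0.104,"jaw": -1},
    {"xyz": [0.45,0.9,0],"yaw": 0.117,"jaw": -1},
    {"xyz": [0.5,1.0,0],"yaw": 0.13,"jaw": -1}
  ]
}}

```text
t: 3.9
eef_pos: [346.1, -213.2, 250.3]
tcp_rot: [-2.197, -2.245, 0.0]
contact_force: [0.4, -0.0, 0.4]
gripper_width: -0.1
grasp_force: 0.0
```

Request:
{"fn": "arm_command", "kwargs": {
  "commands": [
    {"xyz": [0.05,0.1,0],"yaw": 0.013,"jaw": -1},
    {"xyz": [0.1,0.2,-0.05],"yaw": 0.026,"jaw": -1},
    {"xyz": [0.15,0.3,-0.1],"yaw": 0.039,"jaw": -1},
    {"xyz": [0.2,0.4,-0.15],"yaw": 0.052,"jaw": -1},
    {"xyz": [0.25,0.5,-0.2],"yaw": 0.065,"jaw": -1},
    {"xyz": [0.3,0.6,-0.25],"yaw": 0.078,"jaw": -1},
    {"xyz": [0.35,0.7,-0.3],"yaw": 0.091,"jaw": -1},
    {"xyz": [0.4,0.8,-0.35],"yaw": 0.104,"jaw": -1},
    {"xyz": [0.45,0.9,-0.4],"yaw": 0.117,"jaw": -1},
    {"xyz": [0.5,1.0,-0.5],"yaw": 0.13,"jaw": -1}
  ]
}}

```text
t: 4.9
eef_pos: [396.6, -113.4, 200.2]
tcp_rot: [1.696, 2.643, 0.0]
contact_force: [-0.3, -0.5, -0.6]
gripper_width: -0.0
grasp_force: 0.0
```

Request:
{"fn": "arm_command", "kwargs": {
  "commands": [
    {"xyz": [0.05,0.1,0],"yaw": 0.013,"jaw": -1},
    {"xyz": [0.1,0.2,-0.05],"yaw": 0.026,"jaw": -1},
    {"xyz": [0.15,0.3,-0.1],"yaw": 0.039,"jaw": -1},
    {"xyz": [0.2,0.4,-0.15],"yaw": 0.052,"jaw": -1},
    {"xyz": [0.25,0.5,-0.2],"yaw": 0.065,"jaw": -1},
    {"xyz": [0.3,0.6,-0.25],"yaw": 0.078,"jaw": -1},
    {"xyz": [0.35,0.7,-0.3],"yaw": 0.091,"jaw": -1},
    {"xyz": [0.4,0.8,-0.35],"yaw": 0.104,"jaw": -1},
    {"xyz": [0.45,0.9,-0.4],"yaw": 0.117,"jaw": -1},
    {"xyz": [0.5,1.0,-0.5],"yaw": 0.13,"jaw": -1}
  ]
}}

```text
t: 5.9
eef_pos: [446.6, -13.3, 150.1]
tcp_rot: [1.124, 2.932, 0.0]
contact_force: [0.6, -0.6, -0.2]
gripper_width: -0.2
grasp_force: 0.0
```

Request:
{"fn": "arm_command", "kwargs": {
  "commands": [
    {"xyz": [0.024,0.1,0],"yaw": 0.02,"jaw": -1},
    {"xyz": [0.05,0.22,0],"yaw": 0.04,"jaw": -1},
    {"xyz": [0.075,0.34,-0.1],"yaw": 0.06,"jaw": -1},
    {"xyz": [0.1,0.46,-0.2],"yaw": 0.08,"jaw": -1},
    {"xyz": [0.13,0.58,-0.3],"yaw": 0.1,"jaw": -1},
    {"xyz": [0.16,0.7,-0.4],"yaw": 0.12,"jaw": -1},
    {"xyz": [0.2,0.82,-0.5],"yaw": 0.139,"jaw": -1},
    {"xyz": [0.243,0.945,-0.6],"yaw": 0.139,"jaw": -1},
    {"xyz": [0.243,0.945,-0.7],"yaw": 0.139,"jaw": -1},
    {"xyz": [0.243,0.945,-0.8],"yaw": 0.139,"jaw": -1}
  ]
}}

```text
t: 6.9
eef_pos: [469.9, 80.7, 69.3]
tcp_rot: [-0.467, -3.106, 0.001]
contact_force: [1.0, -1.0, 0.0]
gripper_width: -0.2
grasp_force: 0.0
```

Request:
{"fn": "arm_command", "kwargs": {
  "commands": [
    {"xyz": [0,0,-0.02],"yaw": 0,"jaw": -1},
    {"xyz": [0,0,-0.04],"yaw": 0,"jaw": -1},
    {"xyz": [0,0,-0.06],"yaw": 0,"jaw": -1},
    {"xyz": [0,0,-0.08],"yaw": 0,"jaw": -1},
    {"xyz": [0,0,-0.1],"yaw": 0,"jaw": -1},
    {"xyz": [0,0,-0.11],"yaw": 0,"jaw": -1},
    {"xyz": [0,0,-0.12],"yaw": 0,"jaw": -1},
    {"xyz": [0,0,-0.13],"yaw": 0,"jaw": -1},
    {"xyz": [0,0,-0.13],"yaw": 0,"jaw": -1},
    {"xyz": [0,0,-0.13],"yaw": 0,"jaw": -1}
  ]
}}

```text
t: 7.9
eef_pos: [470.0, 80.5, 57.3]
tcp_rot: [0.468, 3.107, -0.0]
contact_force: [0.2, -0.5, 0.6]
gripper_width: -0.6
grasp_force: 0.0
```

```bash
python3 - <<'E'
from h import *
np.set_printoptions(precision=2,suppress=True)
print(telemetry.state()["eef_pos"])
a=optics.get_image("top")[160:230,200:270];b=optics.get_image("scene")[160:250,175:285]
a=cv2.resize(a,(400,400),interpolation=cv2.INTER_CUBIC);b=cv2.resize(b,(396,324),interpolation=cv2.INTER_CUBIC)
o=np.zeros((400,796,3),np.uint8);o[:,:400]=a;o[:324,400:]=b;cv2.imwrite("pics/p1.png",o)
E
```

```text
[470.04  80.5   57.3 ]
```

View pics/p1.png

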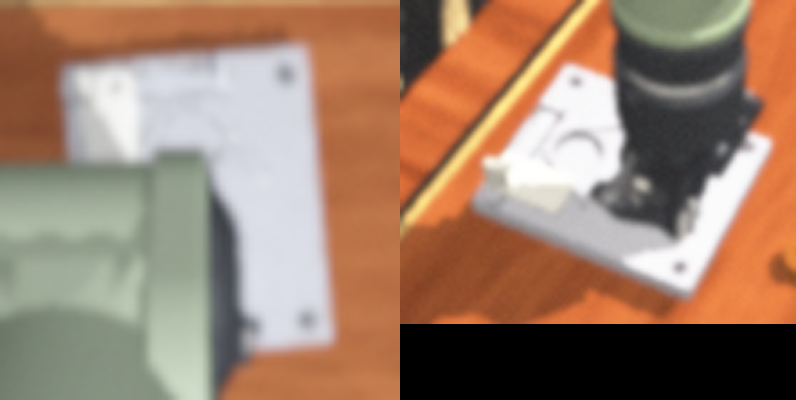

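The gripper is over the plate's open end. The pocket arc shows in the right-hand view near (580,145), and the nut is hidden behind the gripper. Next I probe the plate height gently.

Request:
{"fn": "arm_command", "kwargs": {
  "commands": [
    {"xyz": [0,0,-0.01],"yaw": 0,"jaw": -1},
    {"xyz": [0,0,-0.02],"yaw": 0,"jaw": -1},
    {"xyz": [0,0,-0.03],"yaw": 0,"jaw": -1},
    {"xyz": [0,0,-0.04],"yaw": 0,"jaw": -1},
    {"xyz": [0,0,-0.04],"yaw": 0,"jaw": -1},
    {"xyz": [0,0,-0.04],"yaw": 0,"jaw": -1},
    {"xyz": [0,0,-0.04],"yaw": 0,"jaw": -1},
    {"xyz": [0,0,-0.04],"yaw": 0,"jaw": -1},
    {"xyz": [0,0,-0.04],"yaw": 0,"jaw": -1},
    {"xyz": [0,0,-0.04],"yaw": 0,"jaw": -1}
  ]
}}

```text
t: 9.0
eef_pos: [470.0, 80.5, 53.3]
tcp_rot: [0.468, 3.106, -0.0]
contact_force: [-0.4, -0.1, 0.1]
gripper_width: -0.3
grasp_force: 0.0
```

Request:
{"fn": "arm_command", "kwargs": {
  "commands": [
    {"xyz": [0,0,-0.005],"yaw": 0,"jaw": -1},
    {"xyz": [0,0,-0.01],"yaw": 0,"jaw": -1},
    {"xyz": [0,0,-0.012],"yaw": 0,"jaw": -1},
    {"xyz": [0,0,-0.015],"yaw": 0,"jaw": -1},
    {"xyz": [0,0,-0.015],"yaw": 0,"jaw": -1},
    {"xyz": [0,0,-0.015],"yaw": 0,"jaw": -1},
    {"xyz": [0,0,-0.015],"yaw": 0,"jaw": -1},
    {"xyz": [0,0,-0.015],"yaw": 0,"jaw": -1},
    {"xyz": [0,0,-0.015],"yaw": 0,"jaw": -1},
    {"xyz": [0,0,-0.015],"yaw": 0,"jaw": -1}
  ]
}}

```text
t: 10.0
eef_pos: [470.0, 80.5, 51.8]
tcp_rot: [0.468, 3.106, 0.0]
contact_force: [0.4, 0.1, 0.1]
gripper_width: 0.3
grasp_force: 0.0
```

Request:
{"fn": "arm_command", "kwargs": {
  "commands": [
    {"xyz": [0,0,-0.005],"yaw": 0,"jaw": -1},
    {"xyz": [0,0,-0.01],"yaw": 0,"jaw": -1},
    {"xyz": [0,0,-0.012],"yaw": 0,"jaw": -1},
    {"xyz": [0,0,-0.015],"yaw": 0,"jaw": -1},
    {"xyz": [0,0,-0.015],"yaw": 0,"jaw": -1},
    {"xyz": [0,0,-0.015],"yaw": 0,"jaw": -1},
    {"xyz": [0,0,-0.015],"yaw": 0,"jaw": -1},
    {"xyz": [0,0,-0.015],"yaw": 0,"jaw": -1},
    {"xyz": [0,0,-0.015],"yaw": 0,"jaw": -1},
    {"xyz": [0,0,-0.015],"yaw": 0,"jaw": -1}
  ]
}}

```text
t: 11.0
eef_pos: [470.1, 80.5, 51.1]
tcp_rot: [0.468, 3.106, 0.0]
contact_force: [-3.5, -0.8, 9.5]
gripper_width: 0.0
grasp_force: 4.9
```

Request:
{"fn": "arm_command", "kwargs": {
  "commands": [
    {"xyz": [0,0,0.028],"yaw": 0,"jaw": -1},
    {"xyz": [0.04,-0.012,0.028],"yaw": 0,"jaw": -1},
    {"xyz": [0.09,-0.026,0.028],"yaw": 0,"jaw": -1},
    {"xyz": [0.14,-0.041,0.028],"yaw": 0,"jaw": -1},
    {"xyz": [0.19,-0.055,0.028],"yaw": 0,"jaw": -1},
    {"xyz": [0.24,-0.07,0.028],"yaw": 0,"jaw": -1},
    {"xyz": [0.29,-0.084,0.028],"yaw": 0,"jaw": -1},
    {"xyz": [0.34,-0.099,0.028],"yaw": 0,"jaw": -1},
    {"xyz": [0.39,-0.113,0.028],"yaw": 0,"jaw": -1},
    {"xyz": [0.43,-0.125,0.028],"yaw": 0,"jaw": -1}
  ]
}}

```text
t: 12.0
eef_pos: [513.6, 67.8, 53.1]
tcp_rot: [0.468, 3.106, -0.0]
contact_force: [0.0, -0.3, -1.1]
gripper_width: -0.0
grasp_force: 0.1
```

```bash
python3 - <<'E'
from h import *
np.set_printoptions(precision=1,suppress=True)
print(telemetry.state()["eef_pos"],telemetry.state()["contact_force"])
a=optics.get_image("top")[160:230,200:270];b=optics.get_image("scene")[170:250,185:285]
a=cv2.resize(a,(350,350),interpolation=cv2.INTER_CUBIC);b=cv2.resize(b,(450,360),interpolation=cv2.INTER_CUBIC)
o=np.zeros((360,800,3),np.uint8);o[:350,:350]=a;o[:,350:]=b;cv2.imwrite("pics/p2.png",o)
for c in("scene","top"):
  print([(w(c,r["location"]),round(r["confidence"],2)) for r in place_of(c,"nut_center")])
E
```

```text
[513.6  67.8  53.1] [ 0.  -0.3 -1.1]
[(array([452.3, 182.8,   9.8]), 0.59), (array([396.1,  37.8,   2.9]), 0.56)]
[]
```

View pics/p2.png

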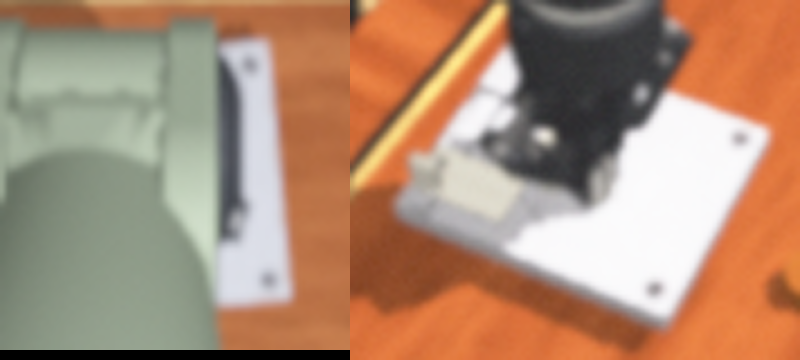

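The nut no longer shows where it lay, so it is ahead of the fingers, hidden behind the gripper. I keep pushing.

Request:
{"fn": "arm_command", "kwargs": {
  "commands": [
    {"xyz": [0.03,-0.009,0],"yaw": 0,"jaw": -1},
    {"xyz": [0.06,-0.017,0],"yaw": 0,"jaw": -1},
    {"xyz": [0.09,-0.026,0],"yaw": 0,"jaw": -1},
    {"xyz": [0.11,-0.032,0],"yaw": 0,"jaw": -1},
    {"xyz": [0.13,-0.037,0],"yaw": 0,"jaw": -1},
    {"xyz": [0.145,-0.042,0],"yaw": 0,"jaw": -1},
    {"xyz": [0.16,-0.046,0],"yaw": 0,"jaw": -1},
    {"xyz": [0.17,-0.049,0],"yaw": 0,"jaw": -1},
    {"xyz": [0.18,-0.052,0],"yaw": 0,"jaw": -1},
    {"xyz": [0.18,-0.052,0],"yaw": 0,"jaw": -1}
  ]
}}

```text
t: 13.2
eef_pos: [531.2, 62.7, 53.1]
tcp_rot: [0.468, 3.106, -0.0]
contact_force: [-0.2, 0.3, 0.7]
gripper_width: -0.1
grasp_force: 0.0
```

Request:
{"fn": "arm_command", "kwargs": {
  "commands": [
    {"xyz": [0.003,-0.001,0],"yaw": 0,"jaw": -1},
    {"xyz": [0.006,-0.002,0],"yaw": 0,"jaw": -1},
    {"xyz": [0.009,-0.003,0],"yaw": 0,"jaw": -1},
    {"xyz": [0.012,-0.004,0],"yaw": 0,"jaw": -1},
    {"xyz": [0.014,-0.004,0],"yaw": 0,"jaw": -1},
    {"xyz": [0.014,-0.004,0],"yaw": 0,"jaw": -1},
    {"xyz": [0.014,-0.004,0],"yaw": 0,"jaw": -1},
    {"xyz": [0.014,-0.004,0],"yaw": 0,"jaw": -1},
    {"xyz": [0.014,-0.004,0],"yaw": 0,"jaw": -1},
    {"xyz": [0.014,-0.004,0],"yaw": 0,"jaw": -1}
  ]
}}

```text
t: 14.2
eef_pos: [532.4, 62.4, 53.1]
tcp_rot: [0.468, 3.106, 0.0]
contact_force: [-0.2, 0.3, 0.0]
gripper_width: 0.0
grasp_force: 0.0
```

Request:
{"fn": "arm_command", "kwargs": {
  "commands": [
    {"xyz": [0.003,-0.001,0],"yaw": 0,"jaw": -1},
    {"xyz": [0.006,-0.002,0],"yaw": 0,"jaw": -1},
    {"xyz": [0.009,-0.003,0],"yaw": 0,"jaw": -1},
    {"xyz": [0.012,-0.004,0],"yaw": 0,"jaw": -1},
    {"xyz": [0.014,-0.004,0],"yaw": 0,"jaw": -1},
    {"xyz": [0.014,-0.004,0],"yaw": 0,"jaw": -1},
    {"xyz": [0.014,-0.004,0],"yaw": 0,"jaw": -1},
    {"xyz": [0.014,-0.004,0],"yaw": 0,"jaw": -1},
    {"xyz": [0.014,-0.004,0],"yaw": 0,"jaw": -1},
    {"xyz": [0.014,-0.004,0],"yaw": 0,"jaw": -1}
  ]
}}

```text
t: 15.2
eef_pos: [533.8, 62.0, 53.1]
tcp_rot: [0.468, 3.107, -0.0]
contact_force: [0.5, -0.3, -0.1]
gripper_width: 0.2
grasp_force: 0.0
```

Request:
{"fn": "arm_command", "kwargs": {
  "commands": [
    {"xyz": [0.003,-0.001,0],"yaw": 0,"jaw": -1},
    {"xyz": [0.006,-0.002,0],"yaw": 0,"jaw": -1},
    {"xyz": [0.009,-0.003,0],"yaw": 0,"jaw": -1},
    {"xyz": [0.012,-0.004,0],"yaw": 0,"jaw": -1},
    {"xyz": [0.012,-0.004,0],"yaw": 0,"jaw": -1},
    {"xyz": [0.012,-0.004,0],"yaw": 0,"jaw": -1},
    {"xyz": [0.012,-0.004,0],"yaw": 0,"jaw": -1},
    {"xyz": [0.012,-0.004,0],"yaw": 0,"jaw": -1},
    {"xyz": [0.012,-0.004,0],"yaw": 0,"jaw": -1},
    {"xyz": [0.012,-0.004,0],"yaw": 0,"jaw": -1}
  ]
}}

```text
t: 16.2
eef_pos: [535.0, 61.6, 53.1]
tcp_rot: [0.468, 3.106, -0.0]
contact_force: [-0.4, -0.6, 0.2]
gripper_width: 0.0
grasp_force: 0.0
```

Request:
{"fn": "arm_command", "kwargs": {
  "commands": [
    {"xyz": [0.003,-0.001,0],"yaw": 0,"jaw": -1},
    {"xyz": [0.006,-0.002,0],"yaw": 0,"jaw": -1},
    {"xyz": [0.009,-0.003,0],"yaw": 0,"jaw": -1},
    {"xyz": [0.012,-0.004,0],"yaw": 0,"jaw": -1},
    {"xyz": [0.012,-0.004,0],"yaw": 0,"jaw": -1},
    {"xyz": [0.012,-0.004,0],"yaw": 0,"jaw": -1},
    {"xyz": [0.012,-0.004,0],"yaw": 0,"jaw": -1},
    {"xyz": [0.012,-0.004,0],"yaw": 0,"jaw": -1},
    {"xyz": [0.012,-0.004,0],"yaw": 0,"jaw": -1},
    {"xyz": [0.012,-0.004,0],"yaw": 0,"jaw": -1}
  ]
}}

```text
t: 17.2
eef_pos: [536.2, 61.2, 53.1]
tcp_rot: [0.468, 3.106, 0.0]
contact_force: [-0.6, -0.1, -1.0]
gripper_width: -0.2
grasp_force: 0.0
```

```bash
python3 - <<'E'
from h import *
b=optics.get_image("scene")[170:250,185:285]
cv2.imwrite("pics/p3.png",cv2.resize(b,(700,560),interpolation=cv2.INTER_CUBIC))
E
```

```text
(no output)
```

View pics/p3.png

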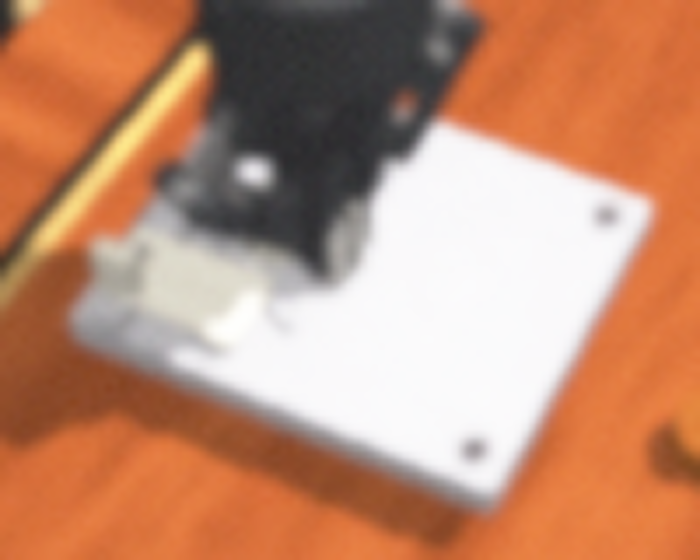

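The gripper still hides the nut, with no resistance yet. I push two more short steps.

Request:
{"fn": "arm_command", "kwargs": {
  "commands": [
    {"xyz": [0.003,-0.001,0],"yaw": 0,"jaw": -1},
    {"xyz": [0.006,-0.002,0],"yaw": 0,"jaw": -1},
    {"xyz": [0.009,-0.003,0],"yaw": 0,"jaw": -1},
    {"xyz": [0.012,-0.004,0],"yaw": 0,"jaw": -1},
    {"xyz": [0.012,-0.004,0],"yaw": 0,"jaw": -1},
    {"xyz": [0.012,-0.004,0],"yaw": 0,"jaw": -1},
    {"xyz": [0.012,-0.004,0],"yaw": 0,"jaw": -1},
    {"xyz": [0.012,-0.004,0],"yaw": 0,"jaw": -1},
    {"xyz": [0.012,-0.004,0],"yaw": 0,"jaw": -1},
    {"xyz": [0.012,-0.004,0],"yaw": 0,"jaw": -1}
  ]
}}

```text
t: 18.25
eef_pos: [537.4, 60.8, 53.1]
tcp_rot: [0.468, 3.106, -0.0]
contact_force: [0.7, 0.2, -0.4]
gripper_width: 0.3
grasp_force: 0.1
```

Request:
{"fn": "arm_command", "kwargs": {
  "commands": [
    {"xyz": [0.003,-0.001,0],"yaw": 0,"jaw": -1},
    {"xyz": [0.006,-0.002,0],"yaw": 0,"jaw": -1},
    {"xyz": [0.009,-0.003,0],"yaw": 0,"jaw": -1},
    {"xyz": [0.012,-0.004,0],"yaw": 0,"jaw": -1},
    {"xyz": [0.012,-0.004,0],"yaw": 0,"jaw": -1},
    {"xyz": [0.012,-0.004,0],"yaw": 0,"jaw": -1},
    {"xyz": [0.012,-0.004,0],"yaw": 0,"jaw": -1},
    {"xyz": [0.012,-0.004,0],"yaw": 0,"jaw": -1},
    {"xyz": [0.012,-0.004,0],"yaw": 0,"jaw": -1},
    {"xyz": [0.012,-0.004,0],"yaw": 0,"jaw": -1}
  ]
}}

```text
t: 19.25
eef_pos: [538.2, 60.5, 53.0]
tcp_rot: [-0.468, -3.106, -0.0]
contact_force: [-3.7, 0.9, 0.8]
gripper_width: 0.0
grasp_force: 1.7
```

Request:
{"fn": "arm_command", "kwargs": {
  "commands": [
    {"xyz": [0.003,-0.001,0],"yaw": 0,"jaw": -1},
    {"xyz": [0.006,-0.002,0],"yaw": 0,"jaw": -1},
    {"xyz": [0.009,-0.003,0],"yaw": 0,"jaw": -1},
    {"xyz": [0.012,-0.004,0],"yaw": 0,"jaw": -1},
    {"xyz": [0.012,-0.004,0],"yaw": 0,"jaw": -1},
    {"xyz": [0.012,-0.004,0],"yaw": 0,"jaw": -1},
    {"xyz": [0.012,-0.004,0],"yaw": 0,"jaw": -1},
    {"xyz": [0.012,-0.004,0],"yaw": 0,"jaw": -1},
    {"xyz": [0.012,-0.004,0],"yaw": 0,"jaw": -1},
    {"xyz": [0.012,-0.004,0],"yaw": 0,"jaw": -1}
  ]
}}

```text
t: 20.25
eef_pos: [538.4, 60.4, 52.8]
tcp_rot: [-0.467, -3.104, -0.001]
contact_force: [-5.9, 1.5, 2.8]
gripper_width: -0.0
grasp_force: 3.2
```

Request:
{"fn": "arm_command", "kwargs": {
  "commands": [
    {"xyz": [-0.03,0.009,0],"yaw": 0,"jaw": -1},
    {"xyz": [-0.03,0.009,0.06],"yaw": 0,"jaw": -1},
    {"xyz": [-0.03,0.009,0.13],"yaw": 0,"jaw": -1},
    {"xyz": [-0.03,0.009,0.2],"yaw": 0,"jaw": -1},
    {"xyz": [0.05,-0.015,0.2],"yaw": 0,"jaw": -1},
    {"xyz": [0.12,-0.036,0.2],"yaw": 0,"jaw": -1},
    {"xyz": [0.19,-0.057,0.2],"yaw": 0,"jaw": -1},
    {"xyz": [0.232,-0.07,0.2],"yaw": 0,"jaw": -1},
    {"xyz": [0.232,-0.07,0.17],"yaw": 0,"jaw": -1},
    {"xyz": [0.232,-0.07,0.14],"yaw": 0,"jaw": -1}
  ]
}}

```text
t: 21.25
eef_pos: [562.8, 52.9, 66.5]
tcp_rot: [-0.468, -3.106, 0.0]
contact_force: [-0.3, 0.6, 0.3]
gripper_width: 0.0
grasp_force: 0.0
```

Request:
{"fn": "arm_command", "kwargs": {
  "commands": [
    {"xyz": [0,0,-0.005],"yaw": 0,"jaw": -1},
    {"xyz": [0,0,-0.01],"yaw": 0,"jaw": -1},
    {"xyz": [0,0,-0.015],"yaw": 0,"jaw": -1},
    {"xyz": [0,0,-0.02],"yaw": 0,"jaw": -1},
    {"xyz": [0,0,-0.025],"yaw": 0,"jaw": -1},
    {"xyz": [0,0,-0.025],"yaw": 0,"jaw": -1},
    {"xyz": [0,0,-0.025],"yaw": 0,"jaw": -1},
    {"xyz": [0,0,-0.025],"yaw": 0,"jaw": -1},
    {"xyz": [0,0,-0.025],"yaw": 0,"jaw": -1},
    {"xyz": [0,0,-0.025],"yaw": 0,"jaw": -1}
  ]
}}

```text
t: 22.25
eef_pos: [563.0, 53.0, 64.6]
tcp_rot: [0.468, 3.106, -0.0]
contact_force: [-0.4, 0.2, 0.5]
gripper_width: 0.2
grasp_force: 0.0
```

Request:
{"fn": "arm_command", "kwargs": {
  "commands": [
    {"xyz": [0,0,-0.005],"yaw": 0,"jaw": -1},
    {"xyz": [0,0,-0.01],"yaw": 0,"jaw": -1},
    {"xyz": [0,0,-0.015],"yaw": 0,"jaw": -1},
    {"xyz": [0,0,-0.015],"yaw": 0,"jaw": -1},
    {"xyz": [0,0,-0.015],"yaw": 0,"jaw": -1},
    {"xyz": [0,0,-0.015],"yaw": 0,"jaw": -1},
    {"xyz": [0,0,-0.015],"yaw": 0,"jaw": -1},
    {"xyz": [0,0,-0.015],"yaw": 0,"jaw": -1},
    {"xyz": [0,0,-0.015],"yaw": 0,"jaw": -1},
    {"xyz": [0,0,-0.015],"yaw": 0,"jaw": -1}
  ]
}}

```text
t: 23.25
eef_pos: [563.0, 53.0, 63.1]
tcp_rot: [-0.468, -3.107, 0.0]
contact_force: [1.4, 1.2, -0.9]
gripper_width: -0.3
grasp_force: 0.0
```

Request:
{"fn": "arm_command", "kwargs": {
  "commands": [
    {"xyz": [0,0,-0.005],"yaw": 0,"jaw": -1},
    {"xyz": [0,0,-0.01],"yaw": 0,"jaw": -1},
    {"xyz": [0,0,-0.015],"yaw": 0,"jaw": -1},
    {"xyz": [0,0,-0.015],"yaw": 0,"jaw": -1},
    {"xyz": [0,0,-0.015],"yaw": 0,"jaw": -1},
    {"xyz": [0,0,-0.015],"yaw": 0,"jaw": -1},
    {"xyz": [0,0,-0.015],"yaw": 0,"jaw": -1},
    {"xyz": [0,0,-0.015],"yaw": 0,"jaw": -1},
    {"xyz": [0,0,-0.015],"yaw": 0,"jaw": -1},
    {"xyz": [0,0,-0.015],"yaw": 0,"jaw": -1}
  ]
}}

```text
t: 24.25
eef_pos: [563.0, 53.0, 61.6]
tcp_rot: [-0.468, -3.107, -0.0]
contact_force: [-0.0, -0.6, -1.7]
gripper_width: 0.0
grasp_force: 0.0
```

Request:
{"fn": "arm_command", "kwargs": {
  "commands": [
    {"xyz": [0,0,-0.005],"yaw": 0,"jaw": -1},
    {"xyz": [0,0,-0.01],"yaw": 0,"jaw": -1},
    {"xyz": [0,0,-0.015],"yaw": 0,"jaw": -1},
    {"xyz": [0,0,-0.015],"yaw": 0,"jaw": -1},
    {"xyz": [0,0,-0.015],"yaw": 0,"jaw": -1},
    {"xyz": [0,0,-0.015],"yaw": 0,"jaw": -1},
    {"xyz": [0,0,-0.015],"yaw": 0,"jaw": -1},
    {"xyz": [0,0,-0.015],"yaw": 0,"jaw": -1},
    {"xyz": [0,0,-0.015],"yaw": 0,"jaw": -1},
    {"xyz": [0,0,-0.015],"yaw": 0,"jaw": -1}
  ]
}}

```text
t: 25.25
eef_pos: [563.0, 53.0, 60.1]
tcp_rot: [0.468, 3.106, 0.0]
contact_force: [0.2, 0.8, 0.4]
gripper_width: 0.0
grasp_force: 0.0
```

Request:
{"fn": "arm_command", "kwargs": {
  "commands": [
    {"xyz": [0,0,-0.005],"yaw": 0,"jaw": -1},
    {"xyz": [0,0,-0.01],"yaw": 0,"jaw": -1},
    {"xyz": [0,0,-0.015],"yaw": 0,"jaw": -1},
    {"xyz": [0,0,-0.015],"yaw": 0,"jaw": -1},
    {"xyz": [0,0,-0.015],"yaw": 0,"jaw": -1},
    {"xyz": [0,0,-0.015],"yaw": 0,"jaw": -1},
    {"xyz": [0,0,-0.015],"yaw": 0,"jaw": -1},
    {"xyz": [0,0,-0.015],"yaw": 0,"jaw": -1},
    {"xyz": [0,0,-0.015],"yaw": 0,"jaw": -1},
    {"xyz": [0,0,-0.015],"yaw": 0,"jaw": -1}
  ]
}}

```text
t: 26.25
eef_pos: [563.0, 53.0, 58.6]
tcp_rot: [0.468, 3.106, 0.0]
contact_force: [1.0, 0.6, 0.4]
gripper_width: -0.2
grasp_force: 0.0
```

Request:
{"fn": "arm_command", "kwargs": {
  "commands": [
    {"xyz": [0,0,-0.005],"yaw": 0,"jaw": -1},
    {"xyz": [0,0,-0.01],"yaw": 0,"jaw": -1},
    {"xyz": [0,0,-0.015],"yaw": 0,"jaw": -1},
    {"xyz": [0,0,-0.02],"yaw": 0,"jaw": -1},
    {"xyz": [0,0,-0.022],"yaw": 0,"jaw": -1},
    {"xyz": [0,0,-0.022],"yaw": 0,"jaw": -1},
    {"xyz": [0,0,-0.022],"yaw": 0,"jaw": -1},
    {"xyz": [0,0,-0.022],"yaw": 0,"jaw": -1},
    {"xyz": [0,0,-0.022],"yaw": 0,"jaw": -1},
    {"xyz": [0,0,-0.022],"yaw": 0,"jaw": -1}
  ]
}}

```text
t: 27.25
eef_pos: [563.0, 53.0, 57.1]
tcp_rot: [0.468, 3.106, -0.0]
contact_force: [-2.6, 0.8, 6.5]
gripper_width: 0.4
grasp_force: 3.4
```

Request:
{"fn": "arm_command", "kwargs": {
  "commands": [
    {"xyz": [0,0,-0.002],"yaw": 0,"jaw": -1},
    {"xyz": [0,0,-0.004],"yaw": 0,"jaw": -1},
    {"xyz": [0,0,-0.006],"yaw": 0,"jaw": -1},
    {"xyz": [0,0,-0.008],"yaw": 0,"jaw": -1},
    {"xyz": [0,0,-0.008],"yaw": 0,"jaw": -1},
    {"xyz": [0,0,-0.008],"yaw": 0,"jaw": -1},
    {"xyz": [0,0,-0.008],"yaw": 0,"jaw": -1},
    {"xyz": [0,0,-0.008],"yaw": 0,"jaw": -1},
    {"xyz": [0,0,-0.008],"yaw": 0,"jaw": -1},
    {"xyz": [0,0,-0.008],"yaw": 0,"jaw": -1}
  ]
}}

```text
t: 28.25
eef_pos: [563.0, 53.0, 57.1]
tcp_rot: [0.468, 3.106, -0.0]
contact_force: [-4.0, -0.5, 13.7]
gripper_width: 0.3
grasp_force: 6.5
```

```bash
python3 - <<'E'
from h import *
s=telemetry.state();print(s["t"],s["eef_pos"],s["contact_force"])
E
```

```text
28.25 [563.02622651  52.97063321  57.07693212] [-4.0403116  -0.47449298 13.72821069]
```

Request:
{"fn": "arm_command", "kwargs": {
  "commands": [
    {"xyz": [0,0,-0.001],"yaw": 0,"jaw": -1},
    {"xyz": [0,0,-0.002],"yaw": 0,"jaw": -1},
    {"xyz": [0,0,-0.002],"yaw": 0,"jaw": -1},
    {"xyz": [0,0,-0.002],"yaw": 0,"jaw": -1},
    {"xyz": [0,0,-0.002],"yaw": 0,"jaw": -1},
    {"xyz": [0,0,-0.002],"yaw": 0,"jaw": -1},
    {"xyz": [0,0,-0.002],"yaw": 0,"jaw": -1},
    {"xyz": [0,0,-0.002],"yaw": 0,"jaw": -1},
    {"xyz": [0,0,-0.002],"yaw": 0,"jaw": -1},
    {"xyz": [0,0,-0.002],"yaw": 0,"jaw": -1}
  ]
}}

```text
t: 29.25
eef_pos: [563.1, 53.0, 57.1]
tcp_rot: [0.468, 3.106, -0.0]
contact_force: [-4.5, 0.4, 15.7]
gripper_width: 0.2
grasp_force: 7.3
```

Request:
{"fn": "arm_command", "kwargs": {
  "commands": [
    {"xyz": [0,0,0.1],"yaw": 0,"jaw": -1},
    {"xyz": [0,0,0.25],"yaw": 0,"jaw": -1},
    {"xyz": [0,0,0.4],"yaw": -0.045,"jaw": -1},
    {"xyz": [0.04,0.14,0.4],"yaw": -0.09,"jaw": -1},
    {"xyz": [0.09,0.3,0.4],"yaw": -0.135,"jaw": -1},
    {"xyz": [0.14,0.46,0.4],"yaw": -0.18,"jaw": -1},
    {"xyz": [0.19,0.62,0.4],"yaw": -0.225,"jaw": -1},
    {"xyz": [0.24,0.78,0.4],"yaw": -0.27,"jaw": -1},
    {"xyz": [0.255,0.88,0.4],"yaw": -0.315,"jaw": -1},
    {"xyz": [0.255,0.88,0.4],"yaw": -0.36,"jaw": -1}
  ]
}}

```text
t: 30.25
eef_pos: [588.8, 142.4, 95.5]
tcp_rot: [2.064, 2.368, 0.001]
contact_force: [-0.4, 0.1, -0.8]
gripper_width: 0.4
grasp_force: 0.0
```

```bash
python3 - <<'E'
from h import *
np.set_printoptions(precision=1,suppress=True)
a=optics.get_image("top")[150:230,200:270];b=optics.get_image("scene")[160:250,175:285]
a=cv2.resize(a,(350,400),interpolation=cv2.INTER_CUBIC);b=cv2.resize(b,(440,360),interpolation=cv2.INTER_CUBIC)
o=np.zeros((400,790,3),np.uint8);o[:,:350]=a;o[:360,350:]=b;cv2.imwrite("pics/p4.png",o)
E
```

```text
(no output)
```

View pics/p4.png

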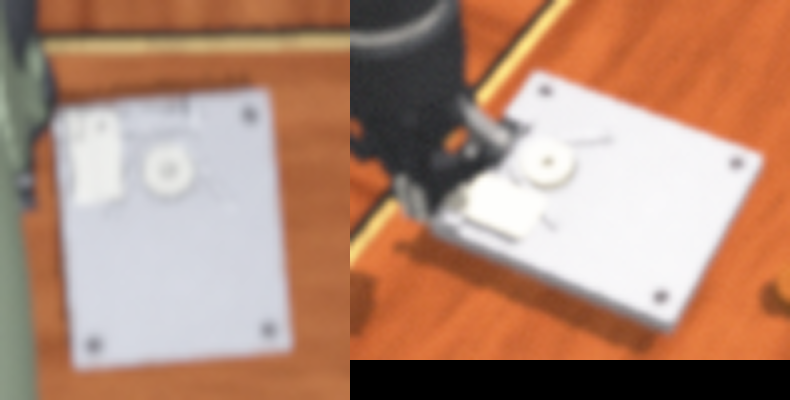

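The nut sits in the pocket (left view (168,168), right view (547,160)) and the slide is still open. Next I lower the fingers beside the tab.

Request:
{"fn": "arm_command", "kwargs": {
  "commands": [
    {"xyz": [0,0,-0.04],"yaw": -0.0236,"jaw": -1},
    {"xyz": [0,0,-0.1],"yaw": -0.0236,"jaw": -1},
    {"xyz": [0,0,-0.16],"yaw": -0.0236,"jaw": -1},
    {"xyz": [0,0,-0.22],"yaw": -0.0236,"jaw": -1},
    {"xyz": [0,0,-0.27],"yaw": -0.0236,"jaw": -1},
    {"xyz": [0.001,-0.02,-0.27],"yaw": -0.0236,"jaw": -1},
    {"xyz": [0.003,-0.04,-0.27],"yaw": -0.0236,"jaw": -1},
    {"xyz": [0.004,-0.06,-0.27],"yaw": -0.0236,"jaw": -1},
    {"xyz": [0.005,-0.08,-0.27],"yaw": -0.0236,"jaw": -1},
    {"xyz": [0.005,-0.08,-0.27],"yaw": -0.0236,"jaw": -1}
  ]
}}

```text
t: 31.35
eef_pos: [589.2, 132.7, 68.7]
tcp_rot: [2.146, 2.293, 0.0]
contact_force: [0.1, 0.7, 0.7]
gripper_width: -0.3
grasp_force: 0.0
```

Request:
{"fn": "arm_command", "kwargs": {
  "commands": [
    {"xyz": [0.001,-0.015,0],"yaw": 0,"jaw": -1},
    {"xyz": [0.002,-0.03,0],"yaw": 0,"jaw": -1},
    {"xyz": [0.003,-0.045,0],"yaw": 0,"jaw": -1},
    {"xyz": [0.004,-0.06,0],"yaw": 0,"jaw": -1},
    {"xyz": [0.005,-0.08,0],"yaw": 0,"jaw": -1},
    {"xyz": [0.006,-0.1,0],"yaw": 0,"jaw": -1},
    {"xyz": [0.008,-0.12,0],"yaw": 0,"jaw": -1},
    {"xyz": [0.009,-0.14,0],"yaw": 0,"jaw": -1},
    {"xyz": [0.01,-0.16,0],"yaw": 0,"jaw": -1},
    {"xyz": [0.011,-0.18,0],"yaw": 0,"jaw": -1}
  ]
}}

```text
t: 32.35
eef_pos: [590.2, 114.9, 68.4]
tcp_rot: [-2.146, -2.294, -0.0]
contact_force: [0.8, 1.2, 0.2]
gripper_width: 0.1
grasp_force: 1.0
```

Request:
{"fn": "arm_command", "kwargs": {
  "commands": [
    {"xyz": [0.002,-0.03,0],"yaw": 0,"jaw": -1},
    {"xyz": [0.004,-0.06,0],"yaw": 0,"jaw": -1},
    {"xyz": [0.006,-0.09,0],"yaw": 0,"jaw": -1},
    {"xyz": [0.008,-0.12,0],"yaw": 0,"jaw": -1},
    {"xyz": [0.01,-0.15,0],"yaw": 0,"jaw": -1},
    {"xyz": [0.012,-0.18,0],"yaw": 0,"jaw": -1},
    {"xyz": [0.013,-0.21,0],"yaw": 0,"jaw": -1},
    {"xyz": [0.015,-0.24,0],"yaw": 0,"jaw": -1},
    {"xyz": [0.017,-0.27,0],"yaw": 0,"jaw": -1},
    {"xyz": [0.017,-0.27,0],"yaw": 0,"jaw": -1}
  ]
}}

```text
t: 33.35
eef_pos: [591.8, 87.3, 68.4]
tcp_rot: [2.147, 2.293, -0.001]
contact_force: [0.2, 0.3, -0.1]
gripper_width: -0.3
grasp_force: 0.2
```

Request:
{"fn": "arm_command", "kwargs": {
  "commands": [
    {"xyz": [0,-0.005,0],"yaw": 0,"jaw": -1},
    {"xyz": [0.001,-0.01,0],"yaw": 0,"jaw": -1},
    {"xyz": [0.001,-0.015,0],"yaw": 0,"jaw": -1},
    {"xyz": [0.001,-0.018,0],"yaw": 0,"jaw": -1},
    {"xyz": [0.001,-0.018,0],"yaw": 0,"jaw": -1},
    {"xyz": [0.001,-0.018,0],"yaw": 0,"jaw": -1},
    {"xyz": [0.001,-0.018,0],"yaw": 0,"jaw": -1},
    {"xyz": [0.001,-0.018,0],"yaw": 0,"jaw": -1},
    {"xyz": [0.001,-0.018,0],"yaw": 0,"jaw": -1},
    {"xyz": [0.001,-0.018,0],"yaw": 0,"jaw": -1}
  ]
}}

```text
t: 34.35
eef_pos: [591.8, 86.2, 68.4]
tcp_rot: [-2.146, -2.294, 0.0]
contact_force: [-0.7, 1.6, 0.4]
gripper_width: -0.1
grasp_force: 1.0
```

Request:
{"fn": "arm_command", "kwargs": {
  "commands": [
    {"xyz": [0,-0.005,0],"yaw": 0,"jaw": -1},
    {"xyz": [0.001,-0.01,0],"yaw": 0,"jaw": -1},
    {"xyz": [0.001,-0.012,0],"yaw": 0,"jaw": -1},
    {"xyz": [0.001,-0.012,0],"yaw": 0,"jaw": -1},
    {"xyz": [0.001,-0.012,0],"yaw": 0,"jaw": -1},
    {"xyz": [0.001,-0.012,0],"yaw": 0,"jaw": -1},
    {"xyz": [0.001,-0.012,0],"yaw": 0,"jaw": -1},
    {"xyz": [0.001,-0.012,0],"yaw": 0,"jaw": -1},
    {"xyz": [0.001,-0.012,0],"yaw": 0,"jaw": -1},
    {"xyz": [0.001,-0.012,0],"yaw": 0,"jaw": -1}
  ]
}}

```text
t: 35.35
eef_pos: [592.0, 84.9, 68.3]
tcp_rot: [2.146, 2.294, -0.0]
contact_force: [0.3, 0.8, 0.3]
gripper_width: -0.4
grasp_force: 0.6
```

Request:
{"fn": "arm_command", "kwargs": {
  "commands": [
    {"xyz": [0,-0.005,0],"yaw": 0,"jaw": -1},
    {"xyz": [0.001,-0.01,0],"yaw": 0,"jaw": -1},
    {"xyz": [0.001,-0.015,0],"yaw": 0,"jaw": -1},
    {"xyz": [0.001,-0.015,0],"yaw": 0,"jaw": -1},
    {"xyz": [0.001,-0.015,0],"yaw": 0,"jaw": -1},
    {"xyz": [0.001,-0.015,0],"yaw": 0,"jaw": -1},
    {"xyz": [0.001,-0.015,0],"yaw": 0,"jaw": -1},
    {"xyz": [0.001,-0.015,0],"yaw": 0,"jaw": -1},
    {"xyz": [0.001,-0.015,0],"yaw": 0,"jaw": -1},
    {"xyz": [0.001,-0.015,0],"yaw": 0,"jaw": -1}
  ]
}}

```text
t: 36.35
eef_pos: [592.1, 83.5, 68.3]
tcp_rot: [-2.146, -2.294, 0.0]
contact_force: [-1.0, 2.1, 0.4]
gripper_width: -0.1
grasp_force: 0.8
```

Request:
{"fn": "arm_command", "kwargs": {
  "commands": [
    {"xyz": [0,-0.005,0],"yaw": 0,"jaw": -1},
    {"xyz": [0.001,-0.01,0],"yaw": 0,"jaw": -1},
    {"xyz": [0.001,-0.012,0],"yaw": 0,"jaw": -1},
    {"xyz": [0.001,-0.012,0],"yaw": 0,"jaw": -1},
    {"xyz": [0.001,-0.012,0],"yaw": 0,"jaw": -1},
    {"xyz": [0.001,-0.012,0],"yaw": 0,"jaw": -1},
    {"xyz": [0.001,-0.012,0],"yaw": 0,"jaw": -1},
    {"xyz": [0.001,-0.012,0],"yaw": 0,"jaw": -1},
    {"xyz": [0.001,-0.012,0],"yaw": 0,"jaw": -1},
    {"xyz": [0.001,-0.012,0],"yaw": 0,"jaw": -1}
  ]
}}

```text
t: 37.35
eef_pos: [592.1, 82.9, 68.4]
tcp_rot: [-2.145, -2.294, -0.001]
contact_force: [-1.7, 5.0, 0.3]
gripper_width: -0.3
grasp_force: 2.5
```

Request:
{"fn": "arm_command", "kwargs": {
  "commands": [
    {"xyz": [0,-0.002,0],"yaw": 0,"jaw": -1},
    {"xyz": [0,-0.004,0],"yaw": 0,"jaw": -1},
    {"xyz": [0,-0.006,0],"yaw": 0,"jaw": -1},
    {"xyz": [0,-0.007,0],"yaw": 0,"jaw": -1},
    {"xyz": [0,-0.007,0],"yaw": 0,"jaw": -1},
    {"xyz": [0,-0.007,0],"yaw": 0,"jaw": -1},
    {"xyz": [0,-0.007,0],"yaw": 0,"jaw": -1},
    {"xyz": [0,-0.007,0],"yaw": 0,"jaw": -1},
    {"xyz": [0,-0.007,0],"yaw": 0,"jaw": -1},
    {"xyz": [0,-0.007,0],"yaw": 0,"jaw": -1}
  ]
}}

```text
t: 38.35
eef_pos: [592.1, 82.8, 68.4]
tcp_rot: [-2.144, -2.294, -0.003]
contact_force: [-2.1, 6.3, -0.3]
gripper_width: -0.2
grasp_force: 3.4
```

Request:
{"fn": "arm_command", "kwargs": {
  "commands": [
    {"xyz": [0,-0.003,0],"yaw": 0,"jaw": -1},
    {"xyz": [0,-0.006,0],"yaw": 0,"jaw": -1},
    {"xyz": [0,-0.006,0],"yaw": 0,"jaw": -1},
    {"xyz": [0,-0.006,0],"yaw": 0,"jaw": -1},
    {"xyz": [0,-0.006,0],"yaw": 0,"jaw": -1},
    {"xyz": [0,-0.006,0],"yaw": 0,"jaw": -1},
    {"xyz": [0,-0.006,0],"yaw": 0,"jaw": -1},
    {"xyz": [0,-0.006,0],"yaw": 0,"jaw": -1},
    {"xyz": [0,-0.006,0],"yaw": 0,"jaw": -1},
    {"xyz": [0,-0.006,0],"yaw": 0,"jaw": -1}
  ]
}}

```text
t: 39.35
eef_pos: [592.1, 82.8, 68.4]
tcp_rot: [-2.143, -2.294, -0.004]
contact_force: [-2.3, 7.5, 0.5]
gripper_width: -0.4
grasp_force: 4.2
```

Request:
{"fn": "arm_command", "kwargs": {
  "commands": [
    {"xyz": [0,0.03,0],"yaw": 0,"jaw": -1},
    {"xyz": [-0.01,0.1,0],"yaw": 0,"jaw": -1},
    {"xyz": [-0.01,0.2,0.1],"yaw": 0,"jaw": -1},
    {"xyz": [-0.02,0.3,0.25],"yaw": 0,"jaw": -1},
    {"xyz": [-0.02,0.4,0.4],"yaw": 0,"jaw": -1},
    {"xyz": [-0.02,0.5,0.55],"yaw": 0,"jaw": -1},
    {"xyz": [-0.02,0.6,0.7],"yaw": 0,"jaw": -1},
    {"xyz": [-0.02,0.7,0.8],"yaw": 0,"jaw": -1},
    {"xyz": [-0.02,0.7,0.8],"yaw": 0,"jaw": -1},
    {"xyz": [-0.02,0.7,0.8],"yaw": 0,"jaw": -1}
  ]
}}

```text
t: 40.35
eef_pos: [590.2, 151.1, 148.4]
tcp_rot: [2.145, 2.294, -0.0]
contact_force: [0.5, -0.6, -0.0]
gripper_width: 0.0
grasp_force: 0.0
```

```bash
python3 - <<'E'
from h import *
np.set_printoptions(precision=1,suppress=True)
A=optics.get_image("top");B=optics.get_image("scene")
for n in("pocket","slide_tab","mug","nut_center"):
  for c in("scene","top"): print(n,c,[(w(c,r["location"]),round(r["confidence"],2)) for r in place_of(c,n)])
a=cv2.resize(A[150:230,200:270],(350,400),interpolation=cv2.INTER_CUBIC);b=cv2.resize(B[160:250,175:285],(440,360),interpolation=cv2.INTER_CUBIC)
o=np.zeros((400,790,3),np.uint8);o[:,:350]=a;o[:360,350:]=b;cv2.imwrite("pics/p5.png",o)
E
```

```text
pocket scene [(array([561.3,  55.3,  29.1]), 0.73)]
pocket top [(array([562.7,  55.8,  32.4]), 0.74)]
slide_tab scene [(array([594.8,  68.2,  55.5]), 0.56)]
slide_tab top [(array([591. ,  62.7,  50.4]), 0.7)]
mug scene [(array([616.1, 301.7,   2.3]), 0.81)]
mug top []
nut_center scene [(array([451.7, 185.9,   8.4]), 0.68), (array([393.8,  38.1,   3.3]), 0.65), (array([561.9,  51.4,  32.8]), 0.4)]
nut_center top [(array([393.3,  42.8,   7.7]), 0.62)]
```

View pics/p5.png

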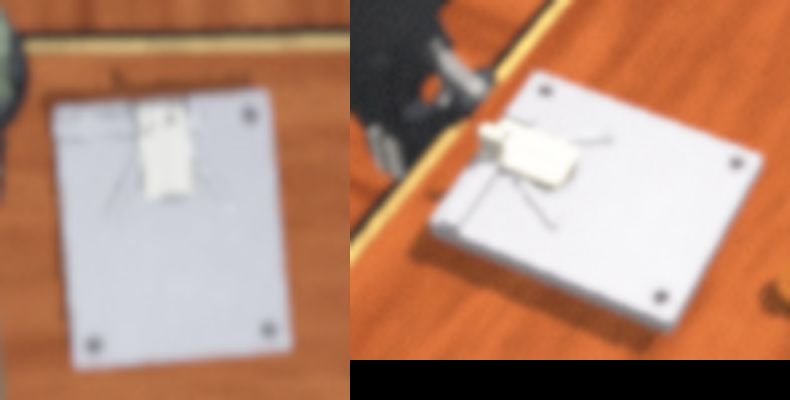

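The tongue covers the pocket (left view (165,155), right view (540,155)). The slide hit a firm stop and the arm is clear of everything.

```bash
python3 -c "
from rig import bot;print(bot.job_done())"
```

```text
the job is handed in; nothing more can be done
None
```

The job is handed in at about 40 s, with no verdict returned: the nut was pushed into the pocket and pressed with about 16 N for over half a second while the slide was open. The slide was then pushed shut over it to a firm stop, and the arm is clear of everything.

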